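# Load a vial in a swing-keeper holder and latch its cam handle

## Robot

A 6-joint arm with a two-finger parallel gripper is mounted at the origin on the work surface; the furniture and walls round the work are solid. World frame = base frame: x ahead of the robot, y to its left, z up, the work surface at z = 0. Lengths are in m, angles in rad, forces in N, time in s.
With the tool pointing down it reaches from about 0.35 to 0.975 m from the base axis. Payload 4.9 kg.
Tool frame: the origin (TCP) lies midway between the tips of the shut fingers; the grasp point (between the pads) lies 19 mm behind it; x points along the fingers, z is the direction in which the jaws open and shut, and the axes are right-handed (so a half turn about x gives the same grasp; the last joint's range is limited). The gripper opens to 85 mm and grips with 20 to 120 N. Pads are 22 mm wide; open, the fingers measure 114 mm over their backs; the gripper's body (76 mm by 85 mm) begins 54 mm behind the grasp point. The pads swing forward as they close: fully open they stand 13 mm farther back than shut.
Start: joints at [-1.347, 0.053, 1.613, -0, 1.476, -0.119], TCP at [0.21, -0.589, 0.209] pointing down, gripper open.
Joint ranges: [-3.01, 3.01], [-1.01, 2.22], [0.06, 2.58], [-1.02, 4.17], [0.09, 2.62], [-3.14, 3.14]. Speed limits (rad/s): [2.57, 2.57, 3.14, 3.14, 3.14, 3.14].

## Interface

Orientations are given as a unit quaternion [w, x, y, z].
In Python, from plant import state, cams, workorder, nets gives the robot as it stands.
- The arm moves only by the tool play_rows, never from a script. Its argument "motion" is a list of rows, each a list of 3 entries, a list of its own where there are three numbers: the closure, from -1 (fully open) to 1 (shut), then the shift along the world's x, y, z in m, then the turn about the world's z in rad. A call has 1 to 5 rows; each row is the pose to reach, as a shift and turn from the pose commanded when the call began; what a row does not reach only later rows make up. A row lasts 1/10 s, in which the tool goes at most 50 mm and 8.59 degrees, less where a joint would pass 70% of its speed; a pose out of reach is approached as far as the arm can. A call with a gripper value outside its range is refused whole. The fingers move at their own pace and stop on an object; the grip force is fixed at half the most. Time passes only in rows, so rows that repeat a pose let the fingers close. It gives the time, the measured TCP pose, the force and the opening at its end, in the units of the state.
- state(): the state, without advancing time (a new reading comes with each control period).
- cams.grab_frame(name): name is "side" or "top"; returns (picture, depth): 384x512x3 uint8, red, green, blue; 384x512 float32, m along the optical axis (not along the pixel's ray), 0 where there is no reading.
- cams.camera_info(name): a dict with "K" (3x3 intrinsics, pixels), "k1" (the pictures are not rectified: a ray, as slopes to the right and down, at radius r is drawn at 1 + k1 r^2 times it, then the intrinsics apply), "rvec" (rotation vector, rad) and "tvec" (3), from world to camera coordinates, as OpenCV has them. Camera axes: x right, y down, z forward; pixel columns grow to the right and rows downward; lengths in m; the calibration is good to about 2 mm. A picture is of the moment at which its call begins. camera_info takes no time and is no camera call.
- workorder.job_done(): hands the job in, once; it reports no verdict.
Trained networks look in the newest picture that a camera, given by its name, has taken for a name from the list of things; names that differ only in an ending like _2 or _b are one class to them, and where a whole thing is asked for, a point or a joint stands for the part that bears it (a point fixed in the world has none). Each returns a list of dicts, best first, with "score" (0 to 1); they miss things now and then, are a little off and sometimes report something else, mostly with a low value. They report only what shows in the picture. A call takes as long as a camera call.
- nets.recognise(camera, target): "at" ([x, y, z] in m, in world coordinates, good to about 4 mm: the middle of the surface that is visible of it).
- nets.landmark_of(camera, target): "at" ([x, y, z] in m, in world coordinates, good to about 4 mm: a listed point, or the origin of a listed thing).
The state is a dict: "time": time; "joint_pos": joint angles; "joint_vel": joint speeds; "joint_efforts": joint torques, N m; "tool_pos": TCP position; "tool_rot": TCP orientation; "contact_force": force on the tool from outside, world axes, zero at the start; "ft_torque": the same for the moment, N m; "gripper_width": opening from 0.0 (shut) to 1.0 (fully open).
Only numpy, scipy, OpenCV 4.12 (cv2) and the standard library are available. Lean on these libraries where they do the work, as an engineer would, in place of code of your own. Each camera call takes 0.05 s, during which the arm holds its last target.

## Task

Stand the screw-cap vial upright in the round pocket of the holder, right down on its floor. Then turn the holder's handle counterclockwise (seen from above) so that it climbs its cam track and drops fully into the low notch at the far end, which brings the keeper over the vial's cap. Where exactly the notch lies must be found by feel: stop as soon as the handle is in and do not force it against the notch's end wall (keep your push under about 12 N); let go of everything at the end and do not knock the beaker, the petri dish or the flask about.

Things in the scene. Friction and masses are not known exactly. Their poses are not given: they have to be found in the camera images.
- vial_mid (a point): Middle of the white screw-cap vial (the only vial on the bench; stands upright and loose, about 30 g), on its axis half-way up, 24 mm above its underside. The vial is 48 mm tall; its body is 27 mm in diameter up to 38 mm, the cap above about 20 mm in diameter.
- pocket (a point): Centre of the mouth of the holder's round pocket (black ring, 31 mm bore, 47 mm outside, open at the top). The mouth is 28 mm above the bench, the pocket's floor 20 mm below the mouth. A vial that stands in it has its underside 8 mm and its cap top 56 mm above the bench. Axes as the holder's.
- holder: The fixed latch holder: a grey base plate 140 mm across and 8 mm thick, with an upright steel post in its middle, top 110 mm above the bench, which the handle turns on. Origin on the post's axis at bench height, z up. The pocket stands 68 mm from the post's axis. A curved steel cam track, 52 mm from the axis, stands on the plate.
- post (a point): Top of the steel post, 110 mm above the bench, on the pivot axis. Round it stands the cam track: level up to about turn 0.5, it climbs 8 mm, is level for a short way, then ends in an abrupt drop into a notch with a solid far wall. The whole track is set round the post by up to 0.3 rad either way, differently each time and not told.
- handle_axis (a point): Point of the swinging handle on the post's axis, 70 mm above the bench with its lift 0; z up, x along the lever from the post to the grip. With lift 0: flat lever 16 mm wide, its top 75 mm above the bench; at x = 75 mm an upright round black grip post, 16 mm in diameter, 75 to 115 mm above the bench; at x = -68 mm the keeper, a flat arc plate 30 x 50 mm; at x = 52 mm a pin with a small roller below the lever, which runs on the cam track.
- grip (a point): Point on the axis of the handle's upright grip post, 75 mm from the pivot axis, 10 mm below its top (105 mm above the bench when lift is 0). It turns and lifts with the handle.
- keeper (a point): Centre of the underside of the keeper plate (10 mm thick, about 30 mm wide radially and 50 mm along its arc), 68 mm from the pivot axis opposite the grip; 65 mm above the bench when lift is 0, 59 mm when the handle is down in the notch.
- turn (a joint): Angle of the handle about the post, rad, growing counterclockwise seen from above; starts at 0 to 0.15. The keeper is centred over the pocket at 1.375. The handle drops into its notch at a turn between about 0.95 and 1.6 and meets the end wall, at most 5 mm of travel further on, between 1.1 and 1.7. Turning takes about 3 to 7 N at the grip.
- handle (a joint): Lift (height) of the handle, m: 0 on the level start of the cam track, +0.008 on its top, -0.006 in the notch. A spring presses the handle down with 9 to 14 N; it falls into the notch by itself if it is free to slide down.
- beaker: Bystander: small beaker, 61 x 55 x 70 mm, origin at the centre of its underside. Leave it alone.
- petri_dish: Bystander: closed flat petri dish, 94 mm across, 15 mm high, origin at the centre of its underside. Leave it alone.
- flask: Bystander: small stoppered conical flask, 51 mm across, 95 mm tall, origin at the centre of its underside. Leave it alone.

How it is judged:
On the way, in this order (a step that is already met when the one before it is completed fails the run):
1. the vial stands upright on the floor of the pocket and is let go, the handle not yet turned (horizontal distance between vial_mid and pocket below 0.005 m and z of vial_mid in the frame of pocket below 0.007 m and angle between vial_mid's own z axis and vertical below 0.12 rad and contact force between the fingers and vial below 0.1 N and value of joint turn below 0.5 rad), for 0.2 s.
2. the handle rides up its cam (value of joint handle above 0.005 m and value of joint turn above 0.7 rad), for 0.05 s.
At the end, for the whole second after the job is handed in: The vial stands upright (within 0.12 rad) and at rest on the pocket's floor (middle within 5 mm of the pocket's axis, no more than about 3 mm above its seat); the handle is down in the low notch (lift below -3.5 mm) with the keeper over the cap (centres within 28 mm); nothing is held (horizontal distance between vial_mid and pocket below 0.005 m and z of vial_mid in the frame of pocket below 0.007 m and angle between vial_mid's own z axis and vertical below 0.12 rad and value of joint handle below -0.0035 m and value of joint turn above 0.9 rad and horizontal distance between keeper and vial_mid below 0.028 m and linear speed of vial below 0.02 m/s); the robot touches nothing.
It fails at once if the handle is forced against the end wall of the notch (more than 25 N at the roller) (contact force between handle and cam_c11 above 25 N).
It fails at once if the handle presses on the vial with more than 10 N (contact force between handle and vial above 10 N).
It fails at once if the beaker is pushed more than 30 mm or tipped (distance of beaker from where it was at the start of the episode above 0.03 m or angle between beaker's own z axis and vertical above 0.5 rad).
It fails at once if the petri dish is pushed more than 30 mm or tipped (distance of petri_dish from where it was at the start of the episode above 0.03 m or angle between petri_dish's own z axis and vertical above 0.5 rad).
It fails at once if the flask is pushed more than 30 mm or tipped (distance of flask from where it was at the start of the episode above 0.03 m or angle between flask's own z axis and vertical above 0.5 rad).
It also fails if it takes over 72 s, if anything falls off the work surface, if the arm or the gripper's body presses on something with over 40 N, if the wrist force passes 120 N, or if a joint passes its speed limit or range.

## Working session

There is one attempt and no reset: what is moved stays moved. The work goes in short steps, Python scripts to look and compute and a tool call to move; the robot and the scene stay as the last step left them, time stands still between calls to the robot, and variables do not carry over. Pictures are saved under pics/ and viewed, and the job is handed in when it is done.

Besides the shell and the picture viewer there is one more tool, called as name(argument=value, ...), one argument or row to a line, values as JSON. play_rows: Moves the arm, as the interface text tells. Its arguments: {"type":"object","properties":{"motion":{"type":"array","items":{"type":"array"}}},"required":["motion"]}

```bash
ls; mkdir -p pics; python3 - <<'E'
from plant import state,cams,nets
import cv2
s=state();print(s)
for c in ("side","top"):
    p,d=cams.grab_frame(c);cv2.imwrite(f"pics/{c}0.png",p[:,:,::-1])
    for t in ["vial_mid","pocket","post","holder","grip","keeper","handle_axis","beaker","petri_dish","flask"]:
        try:
            r=nets.landmark_of(c,t);print(c,t,[([round(v,4) for v in q["at"]],round(q["score"],2)) for q in r[:2]])
        except Exception as e: print(c,t,e)
    print(cams.camera_info(c))
print(state()["time"])
E
```

```text
pics
{'time': 0.0, 'joint_pos': array([-1.34702167e+00,  5.33245912e-02,  1.61429344e+00, -2.68910258e-05,
        1.47596763e+00, -1.19006589e-01]), 'joint_vel': array([ 0.00057273, -0.0008109 , -0.00134029,  0.00129559, -0.00033132,
        0.00035203]), 'joint_efforts': array([ 1.74127992e-03, -3.93678653e+01, -3.70177746e+01, -3.31151682e-05,
        6.99217970e-03,  1.71772604e-05]), 'tool_pos': array([ 0.20990922, -0.58799763,  0.20818338]), 'tool_rot': array([ 0.5774209 ,  0.40786139,  0.57848088, -0.4069325 ]), 'contact_force': array([0.2166358 , 0.20459032, 0.53270808]), 'ft_torque': array([0.02785601, 0.04512756, 0.08243457]), 'gripper_width': 1.0006253903990525}
side vial_mid [([0.4862, 0.1962, 0.024], 0.56)]
side pocket [([0.4714, 0.0567, 0.0313], 0.82), ([0.511, -0.0008, 0.0008], 0.73)]
side post [([0.5076, -0.0075, 0.1119], 0.64)]
side holder [([0.5098, -0.0067, 0.0003], 0.76), ([0.3694, -0.2505, 0.0026], 0.23)]
side grip [([0.4511, -0.061, 0.1025], 0.95), ([0.4824, 0.1977, 0.0222], 0.47)]
side keeper [([0.555, 0.0431, 0.0622], 0.83)]
side handle_axis [([0.5012, 0.0006,
[... 562 characters left out ...]
, 0.0557, 0.0274], 0.87)]
top post [([0.508, -0.0052, 0.1096], 0.59)]
top holder [([0.5086, -0.0063, -0.0008], 0.85)]
top grip [([0.4541, -0.0604, 0.1052], 0.74)]
top keeper [([0.5512, 0.0469, 0.0647], 0.93)]
top handle_axis [([0.5031, -0.0014, 0.0669], 0.66)]
top beaker [([0.3471, 0.239, 0.0026], 0.87)]
top petri_dish [([0.3641, -0.2511, 0.0008], 0.8)]
top flask [([0.5679, 0.2, 0.0031], 0.48)]
{'K': array([[468.20556971,   0.        , 254.71010422],
       [  0.        , 468.20556971, 191.6943578 ],
       [  0.        ,   0.        ,   1.        ]]), 'k1': -0.019425852779168987, 'rvec': array([ 2.16742282, -2.22319511,  0.09954542]), 'tvec': array([0.00460594, 0.46668237, 1.33102139])}
1.1
```

View pics/side0.png

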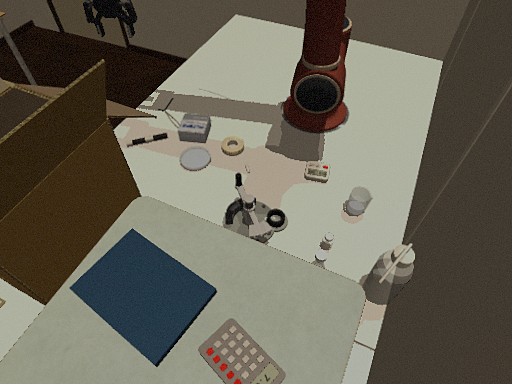

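View pics/top0.png

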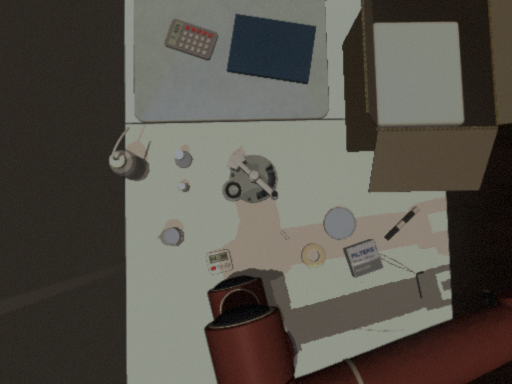

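```bash
cat > h.py <<'E'
import numpy as np,cv2
from plant import state,cams,nets
def cloud(c):
    p,d=cams.grab_frame(c);return p,cloudof(c,d)
def cloudof(c,d):
    i=cams.camera_info(c);K=i["K"];k=i["k1"]
    v,u=np.mgrid[:384,:512].astype(np.float32)
    pts=np.stack([u.ravel(),v.ravel()],1)[:,None]
    n=cv2.undistortPoints(pts,K,np.array([k,0,0,0.]))[:,0].reshape(384,512,2)
    P=np.dstack([n*d[...,None],d]); R=cv2.Rodrigues(i["rvec"])[0]
    W=(P-i["tvec"])@R; W[d<=0]=np.nan
    return W
def proj(c,X):
    i=cams.camera_info(c)
    return cv2.projectPoints(np.atleast_2d(np.array(X,float)),i["rvec"],i["tvec"],i["K"],np.array([i["k1"],0,0,0.]))[0][:,0]
def sel(W,x0,x1,y0,y1,z0,z1):
    m=(W[...,0]>x0)&(W[...,0]<x1)&(W[...,1]>y0)&(W[...,1]<y1)&(W[...,2]>z0)&(W[...,2]<z1)
    return W[m]
E
python3 - <<'E'
from h import *
np.set_printoptions(precision=4,suppress=True)
s=state();from scipy.spatial.transform import Rotation as R
print(R.from_quat(s["tool_rot"][[1,2,3,0]]).as_matrix())
for c in("top","side"):
    p,W=cloud(c);np.save(f"W_{c}.npy",W)
    b=sel(W,.3,.6,-.1,.3,-.02,.01);print(c,"bench z",np.median(b[:,2]))
    q=sel(W,.46,.515,.165,.225,.012,.07);print("vial",len(q),q.mean(0) if len(q) else 0,q.max(0),q.min(0))
    top=sel(W,.46,.515,.165,.225,.04,.07);print("cap",len(top),top.mean(0) if len(top) else 0)
    q=sel(W,.42,.52,.02,.1,.022,.035);print("ring",len(q),q.mean(0),q.min(0),q.max(0))
    q=sel(W,.48,.53,-.03,.02,.1,.12);print("post",len(q),q.mean(0) if len(q) else 0)
    q=sel(W,.42,.49,-.09,-.03,.1,.13);print("grip",len(q),q.mean(0) if len(q) else 0,q.max(0) if len(q) else 0)
    q=sel(W,.51,.6,.01,.09,.065,.085);print("keeper",len(q),np.median(q,0))
    q=sel(W,.53,.6,.165,.235,.01,.1);print("flask",len(q),q.mean(0),q.min(0),q.max(0))
    for x in(.6,.63,.66,.7,.75): 
        q=sel(W,x-.01,x+.01,-.1,.15,-.1,.5);print(x,np.median(q[:,2]),q[:,2].max())
    X0=proj(c,[.5,.08,.03])[0].astype(int)
    u,v=X0;cr=p[max(0,v-70):v+70,max(0,u-95):u+95];cv2.imwrite(f"pics/crop_{c}.png",cv2.resize(cr,None,fx=4,fy=4,interpolation=3)[:,:,::-1]);print(u,v)
E
```

```text
[[-0.      0.9418  0.3361]
 [-0.      0.3361 -0.9418]
 [-1.     -0.      0.    ]]
top bench z 0.00039482451696718163
vial 77 [0.4858 0.1967 0.041 ] [0.4981 0.2102 0.0548] [0.4736 0.1852 0.0141]
cap 43 [0.4868 0.1986 0.0476]
ring 119 [0.474  0.0561 0.0276] [0.452  0.0346 0.0222] [0.4952 0.0777 0.0343]
post 72 [ 0.5069 -0.0032  0.1096]
grip 28 [ 0.4544 -0.0575  0.1129] [ 0.4606 -0.0511  0.1185]
keeper 261 [0.5464 0.0381 0.0736]
flask 231 [0.5633 0.1947 0.0521] [0.5435 0.1744 0.0102] [0.5896 0.2208 0.0996]
0.6 -0.00013942865350222757 0.008124507988026573
0.63 -4.910629786992408e-05 0.18333629276989838
0.66 0.18235892371427156 0.19437905466204397
0.7 0.18501420639425217 0.1917302356874248
0.75 0.1868271051572281 0.21045093793785716
223 180
side bench z -0.0002539730925026983
vial 150 [0.4922 0.1994 0.0356] [0.5008 0.2123 0.0495] [0.4767 0.186  0.012 ]
cap 59 [0.4881 0.1995 0.0467]
ring 148 [0.4749 0.0571 0.0268] [0.4506 0.0329 0.0225] [0.4972 0.0793 0.0311]
post 82 [ 0.5077 -0.0029  0.109 ]
grip 42 [ 0.4578 -0.0562  0.1102] [ 0.4631 -0.0495  0.1155]
keeper 337 [0.5491 0.0407 0.0732]
flask 190 [0.5707 0.1997 0.0837] [0.5548 0.1826 0.0296] [0.5822 0.2168 0.098 ]
  return _methods._mean(a, axis=axis, dtype=dtype,
  ret = ret.dtype.type(ret / rcount)
Traceback (most recent call last):
ValueError: zero-size array to reduction operation maximum which has no identity
```

View pics/crop_top.png

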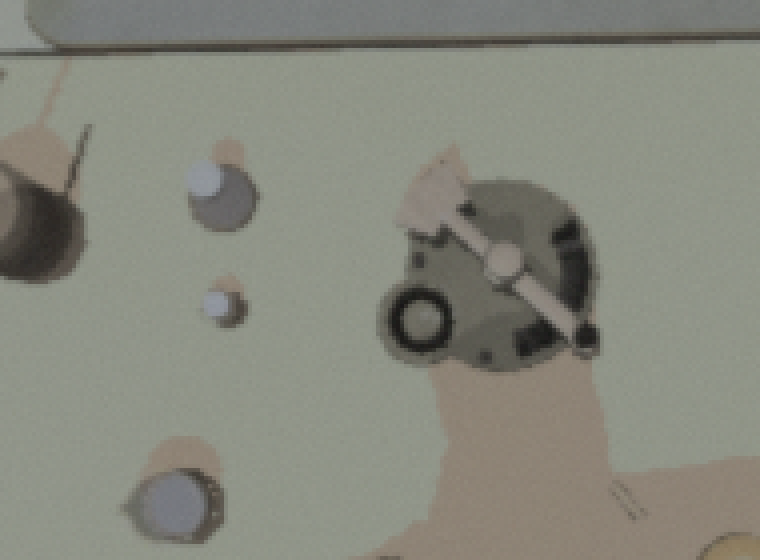

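```bash
python3 - <<'E'
from h import *
from scipy.optimize import least_squares
np.set_printoptions(precision=4,suppress=True)
W=np.load("W_top.npy")
q=sel(W,.3,.65,-.5,-.12,.05,.6);print("box",len(q),q.min(0),q.max(0))
q=sel(W,.4,.62,.25,.45,.02,.6);print("bottle",len(q),q.min(0),q.max(0))
p,Ws=cloud("side")
for n,W in(("top",W),("side",Ws)):
    q=sel(W,.465,.51,.17,.225,.010,.040)
    f=lambda a:np.hypot(q[:,0]-a[0],q[:,1]-a[1])-.0135
    print(n,"vial",least_squares(f,[.487,.198],loss="soft_l1",f_scale=.002).x,len(q))
    q=sel(W,.47,.505,.18,.215,.042,.055);print("cap",np.median(q,0),(q.min(0)+q.max(0))/2)
    q=sel(W,.44,.51,.025,.09,.024,.032)
    f=lambda a:np.clip(abs(np.hypot(q[:,0]-a[0],q[:,1]-a[1])-.0195)-.004,0,None)
    print("ring",least_squares(f,[.474,.056]).x)
    q=sel(W,.43,.48,-.085,-.035,.085,.125);print("grip",len(q),q.mean(0),np.percentile(q[:,2],[5,95]))
u,v=[int(t) for t in proj("side",[.5,.05,.03])[0]]
cv2.imwrite("pics/crop_side.png",cv2.resize(p[v-70:v+70,u-95:u+95],None,fx=4,fy=4,interpolation=3)[:,:,::-1]);print(u,v)
E
```

```text
box 8466 [ 0.3065 -0.5     0.0501] [ 0.65   -0.1204  0.4665]
bottle 11968 [0.4    0.3075 0.0202] [0.62   0.4232 0.6   ]
top vial [0.4878 0.1997] 36
cap [0.486  0.199  0.0475] [0.4871 0.1987 0.0489]
ring [0.4743 0.0566]
grip 32 [ 0.4541 -0.0568  0.1104] [0.0943 0.1167]
side vial [0.4854 0.199 ] 96
cap [0.4883 0.1995 0.0472] [0.4873 0.1996 0.0468]
ring [0.4742 0.0563]
grip 66 [ 0.4581 -0.0556  0.1036] [0.0882 0.1142]
269 221
```

View pics/crop_side.png

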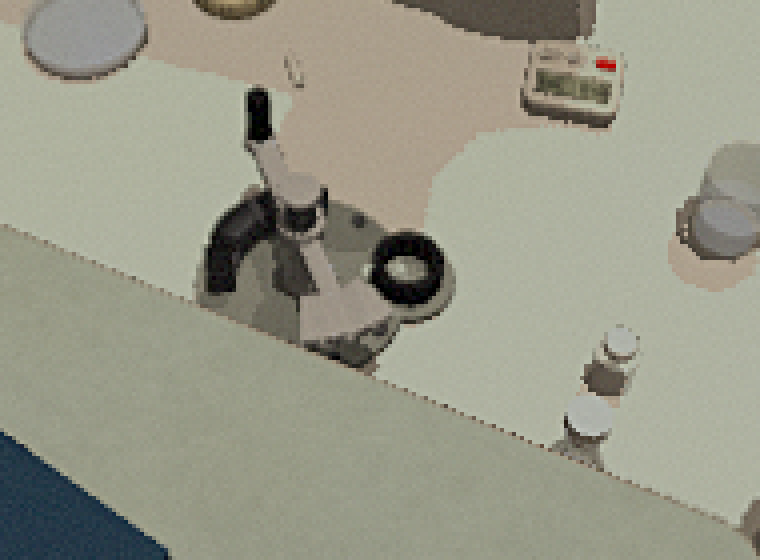

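```bash
python3 - <<'E'
from h import *
W=np.load("W_top.npy")
for y in np.arange(-.7,-.1,.05):
    q=sel(W,.1,.65,y,y+.05,.05,.7)
    print(round(y,2),len(q),[ (round(x,2),round(float(np.nanmax(s[:,2])),2)) for x in np.arange(.1,.65,.05) for s in [q[(q[:,0]>=x)&(q[:,0]<x+.05)]] if len(s)])
E
```

```text
-0.7 0 []
-0.65 0 []
-0.6 1440 [(np.float64(0.2), 0.33), (np.float64(0.4), 0.22), (np.float64(0.45), 0.26), (np.float64(0.5), 0.3), (np.float64(0.55), 0.34), (np.float64(0.6), 0.34)]
-0.55 1680 [(np.float64(0.15), 0.34), (np.float64(0.2), 0.32), (np.float64(0.4), 0.22), (np.float64(0.45), 0.26), (np.float64(0.5), 0.3), (np.float64(0.55), 0.32), (np.float64(0.6), 0.23)]
-0.5 1733 [(np.float64(0.2), 0.53), (np.float64(0.4), 0.22), (np.float64(0.45), 0.26), (np.float64(0.5), 0.3), (np.float64(0.55), 0.32), (np.float64(0.6), 0.23)]
-0.45 2449 [(np.float64(0.1), 0.59), (np.float64(0.15), 0.59), (np.float64(0.2), 0.58), (np.float64(0.4), 0.22), (np.float64(0.45), 0.26), (np.float64(0.5), 0.3), (np.float64(0.55), 0.32), (np.float64(0.6), 0.23)]
-0.4 3285 [(np.float64(0.1), 0.61), (np.float64(0.15), 0.61), (np.float64(0.2), 0.58), (np.float64(0.4), 0.22), (np.float64(0.45), 0.26), (np.float64(0.5), 0.3), (np.float64(0.55), 0.32), (np.float64(0.6), 0.23)]
-0.35 3497 [(np.float64(0.1), 0.62), (np.float64(0.15), 0.62), (np.float64(0.2), 0.58), (np.float64(0.25), 0.05), (np.float64(0.3), 0.05), (np.float64(0.4), 0.22), (np.float64(0.45), 0.26), (np.float64(0.5), 0.3), (np.float64(0.55), 0.32), (np.float64(0.6), 0.23)]
-0.3 3021 [(np.float64(0.1), 0.64), (np.float64(0.15), 0.64), (np.float64(0.2), 0.05), (np.float64(0.25), 0.05), (np.float64(0.4), 0.22), (np.float64(0.45), 0.26), (np.float64(0.5), 0.3), (np.float64(0.55), 0.39), (np.float64(0.6), 0.4)]
-0.25 1649 [(np.float64(0.1), 0.65), (np.float64(0.15), 0.65), (np.float64(0.55), 0.47), (np.float64(0.6), 0.47)]
-0.2 1189 [(np.float64(0.1), 0.66), (np.float64(0.15), 0.65), (np.float64(0.6), 0.19)]
-0.15 902 [(np.float64(0.1), 0.67), (np.float64(0.15), 0.65), (np.float64(0.6), 0.19)]
```

play_rows(
  motion=[
    [-1, [0.01, 0.04, 0], 0],
    [-1, [0.02, 0.085, 0], 0],
    [-1, [0.03, 0.13, 0], 0],
    [-1, [0.04, 0.175, 0], 0],
    [-1, [0.05, 0.22, 0], 0],
  ],
)

```text
time: 1.75
tool_pos: [0.2602, -0.367, 0.2094]
tool_rot: [0.578, 0.408, 0.578, -0.408]
contact_force: [1.2, -0.1, 1.5]
gripper_width: 0.999
```

play_rows(
  motion=[
    [-1, [0.02, 0.04, 0], 0],
    [-1, [0.04, 0.08, 0], 0],
    [-1, [0.06, 0.12, 0], 0],
    [-1, [0.08, 0.16, 0], 0],
    [-1, [0.1, 0.2, 0], 0],
  ],
)

```text
time: 2.25
tool_pos: [0.3606, -0.167, 0.2098]
tool_rot: [0.578, 0.408, 0.577, -0.408]
contact_force: [1.0, -0.5, -0.5]
gripper_width: 0.999
```

play_rows(
  motion=[
    [-1, [0.02, 0.04, 0], 0],
    [-1, [0.04, 0.08, 0], 0],
    [-1, [0.06, 0.12, 0], 0],
    [-1, [0.08, 0.16, 0], 0],
    [-1, [0.1, 0.2, 0], 0],
  ],
)

```text
time: 2.75
tool_pos: [0.4607, 0.0333, 0.2098]
tool_rot: [0.578, 0.407, 0.578, -0.407]
contact_force: [0.4, -0.5, -0.5]
gripper_width: 0.999
```

play_rows(
  motion=[
    [-1, [0.006, 0.04, 0], 0],
    [-1, [0.013, 0.085, 0], 0],
    [-1, [0.02, 0.13, -0.01], 0],
    [-1, [0.026, 0.166, -0.04], 0],
    [-1, [0.026, 0.166, -0.08], 0],
  ],
)

```text
time: 3.25
tool_pos: [0.4882, 0.2016, 0.1313]
tool_rot: [0.58, 0.408, 0.578, -0.404]
contact_force: [0.6, -1.1, -0.5]
gripper_width: 0.997
```

play_rows(
  motion=[
    [-1, [0, 0, -0.04], 0],
    [-1, [0, 0, -0.08], 0],
    [-1, [0, 0, -0.106], 0],
    [-1, [0, 0, -0.106], 0],
  ],
)

```text
time: 3.65
tool_pos: [0.4821, 0.1964, 0.0188]
tool_rot: [0.576, 0.405, 0.58, -0.41]
contact_force: [0.3, 0.3, 0.5]
gripper_width: 1.0
```

```bash
python3 - <<'E'
from h import *
print(state()["tool_pos"],state()["contact_force"])
for c in("top","side"):
    p,W=cloud(c);u,v=[int(t) for t in proj(c,[.487,.199,.03])[0]];print(u,v)
    cv2.imwrite(f"pics/g1_{c}.png",cv2.resize(p[max(0,v-60):v+60,max(0,u-80):u+80],None,fx=5,fy=5,interpolation=3)[:,:,::-1])
E
```

```text
[0.48205736 0.19643581 0.01875427] [0.26387183 0.2563233  0.49040996]
182 186
327 239
```

View pics/g1_side.png

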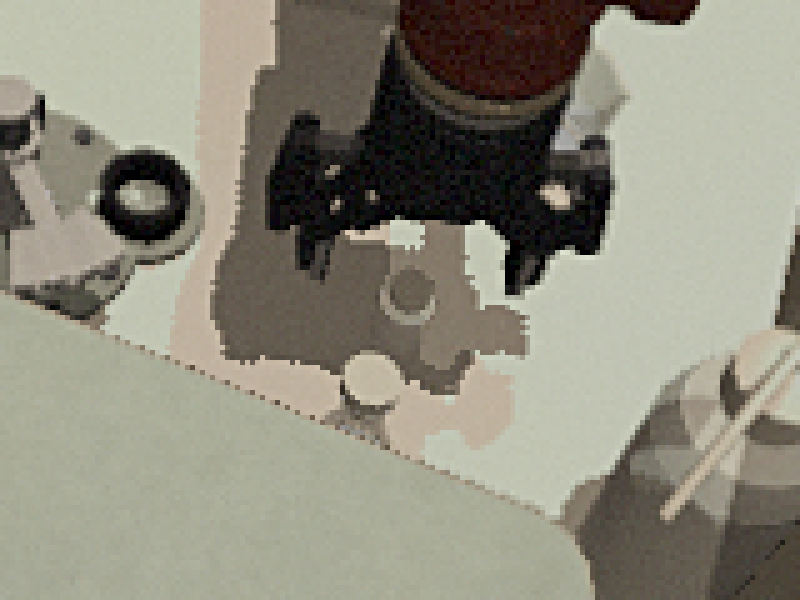

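View pics/g1_top.png

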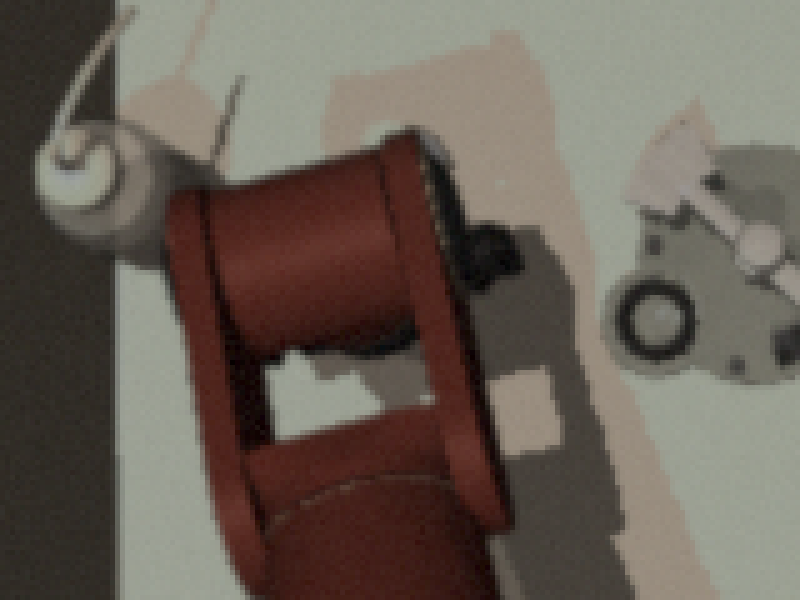

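play_rows(
  motion=[
    [-1, [0, 0, 0], 0],
  ],
)

```text
time: 3.85
tool_pos: [0.488, 0.1978, 0.0259]
tool_rot: [0.579, 0.409, 0.577, -0.406]
contact_force: [-0.0, 0.9, 0.7]
gripper_width: 1.003
```

play_rows(
  motion=[
    [-1, [0, 0, 0], 0],
    [-1, [0, 0, 0], 0],
    [-0.3, [0, 0, 0], 0],
    [0, [0, 0, 0], 0],
    [0.2, [0, 0, 0], 0],
  ],
)

```text
time: 4.35
tool_pos: [0.4861, 0.1974, 0.0235]
tool_rot: [0.578, 0.407, 0.578, -0.407]
contact_force: [-0.3, -0.5, -1.0]
gripper_width: 0.514
```

play_rows(
  motion=[
    [1, [0, 0, 0], 0],
    [1, [0, 0, 0], 0],
    [1, [0, 0, 0], 0],
    [1, [0, 0, 0], 0],
    [1, [0, 0, 0], 0],
  ],
)

```text
time: 4.85
tool_pos: [0.4863, 0.1975, 0.0236]
tool_rot: [0.578, 0.408, 0.578, -0.407]
contact_force: [0.1, 0.0, 1.7]
gripper_width: 0.171
```

play_rows(
  motion=[
    [1, [0, 0, 0], 0],
    [1, [0, 0, 0], 0],
  ],
)

```text
time: 5.05
tool_pos: [0.4863, 0.1974, 0.0236]
tool_rot: [0.578, 0.408, 0.578, -0.407]
contact_force: [0.5, 0.6, 1.6]
gripper_width: 0.168
```

```bash
python3 - <<'E'
from h import *
s=state();print(s["tool_pos"],s["contact_force"],s["gripper_width"])
c="side"
p,W=cloud(c);u,v=[int(t) for t in proj(c,[.487,.199,.03])[0]]
cv2.imwrite(f"pics/g2_{c}.png",cv2.resize(p[max(0,v-60):v+60,max(0,u-80):u+80],None,fx=5,fy=5,interpolation=3)[:,:,::-1])
E
```

```text
[0.48628744 0.19744851 0.02363375] [0.47538925 0.61754549 1.63594625] 0.16827994258342496
```

View pics/g2_side.png

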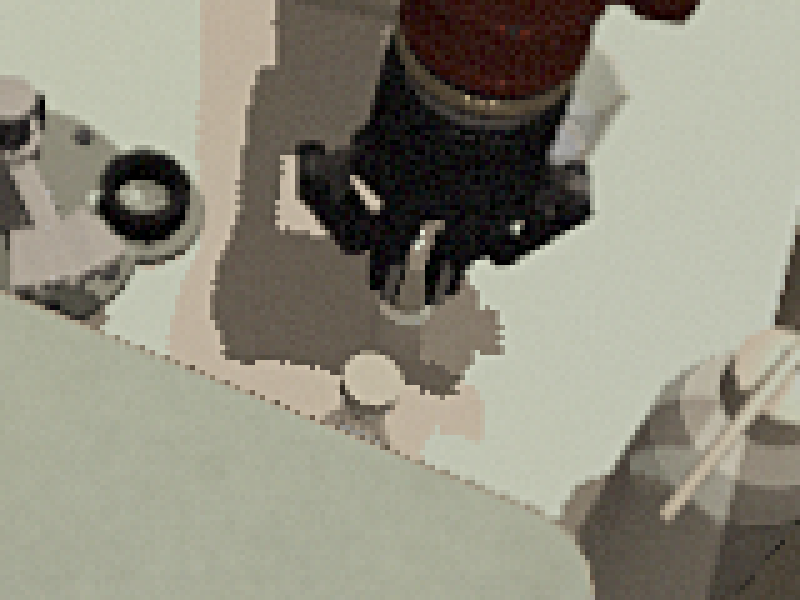

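play_rows(
  motion=[
    [1, [0, 0, 0.01], 0],
    [1, [0, 0, 0.03], 0],
    [1, [0, 0, 0.06], 0],
    [1, [0, 0, 0.08], 0],
    [1, [0, 0, 0.08], 0],
  ],
)

```text
time: 5.6
tool_pos: [0.4885, 0.1979, 0.1074]
tool_rot: [0.58, 0.409, 0.576, -0.406]
contact_force: [-0.4, 0.1, -0.1]
gripper_width: 0.17
```

```bash
python3 - <<'E'
from h import *
s=state();print(s["tool_pos"],s["contact_force"],s["gripper_width"])
c="side"
p,W=cloud(c);u,v=[int(t) for t in proj(c,[.487,.199,.1])[0]]
cv2.imwrite(f"pics/g3_{c}.png",cv2.resize(p[max(0,v-60):v+60,max(0,u-80):u+80],None,fx=5,fy=5,interpolation=3)[:,:,::-1])
print(proj(c,s["tool_pos"]),u-80,v-60)
E
```

```text
[0.4885053  0.19794963 0.1073581 ] [-0.36222578  0.10896043 -0.1201331 ] 0.16984819793363085
[[332.5273048  222.68976577]] 252 164
```

View pics/g3_side.png

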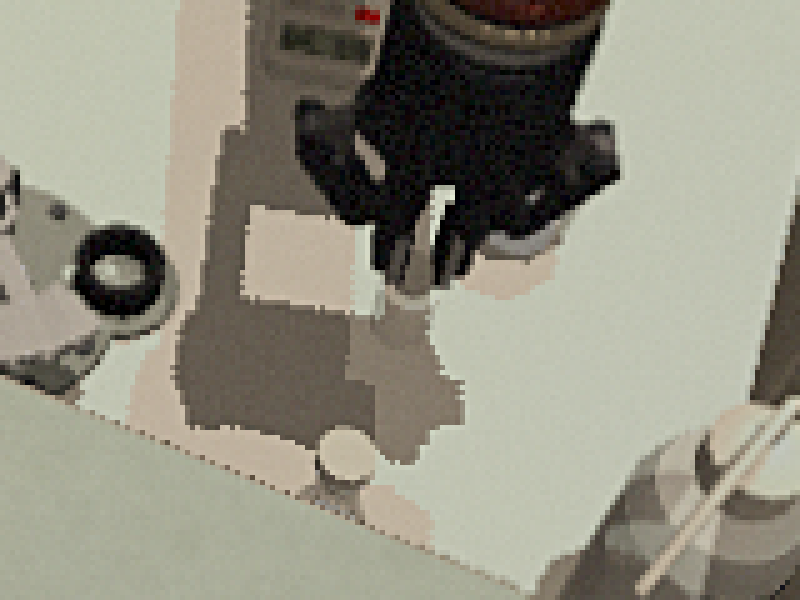

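```bash
python3 - <<'E'
from h import *
np.set_printoptions(precision=4,suppress=True)
p,W=cloud("side")
s=state();print(s["tool_pos"],s["gripper_width"])
print(nets.landmark_of("side","vial_mid")[:2])
q=sel(W,.46,.52,.17,.23,.06,.13)
for z in np.arange(.06,.13,.005):
    k=q[(q[:,2]>=z)&(q[:,2]<z+.005)]
    if len(k):print(round(z,3),len(k),k.mean(0),k.min(0),k.max(0))
E
```

```text
[0.486  0.1973 0.1033] 0.17312295816508225
[{'at': [0.4847, 0.1966, 0.104], 'score': 0.49}, {'at': [0.4535, -0.06, 0.1032], 'score': 0.27}]
0.08 8 [0.4993 0.199  0.0835] [0.497  0.1895 0.0822] [0.5007 0.2085 0.0848]
0.085 14 [0.4979 0.2012 0.0876] [0.4885 0.1881 0.0854] [0.5015 0.2125 0.0895]
0.09 16 [0.4976 0.1974 0.0922] [0.4895 0.1857 0.0901] [0.502  0.2118 0.0949]
0.095 16 [0.4981 0.201  0.0977] [0.4886 0.189  0.0952] [0.5013 0.2123 0.0996]
0.1 16 [0.4979 0.1982 0.1027] [0.4929 0.1868 0.1004] [0.5014 0.2111 0.1049]
0.105 15 [0.4976 0.1995 0.1076] [0.4889 0.1852 0.1059] [0.5015 0.2117 0.1099]
0.11 17 [0.4973 0.1995 0.1123] [0.4893 0.1885 0.11  ] [0.5011 0.2122 0.115 ]
0.115 35 [0.4955 0.1999 0.1171] [0.4863 0.1853 0.115 ] [0.5016 0.2115 0.12  ]
0.12 9 [0.4944 0.2027 0.1225] [0.4892 0.1941 0.121 ] [0.498  0.2081 0.1244]
0.125 43 [0.4894 0.2004 0.1285] [0.4781 0.1896 0.1264] [0.5002 0.2122 0.13  ]
```

play_rows(
  motion=[
    [1, [-0.003, -0.03, 0], 0],
    [1, [-0.006, -0.065, 0], 0],
    [1, [-0.01, -0.1, 0], 0],
    [1, [-0.0125, -0.13, 0], 0],
    [1, [-0.0137, -0.1425, 0], 0],
  ],
)

```text
time: 6.25
tool_pos: [0.4708, 0.053, 0.1013]
tool_rot: [0.577, 0.407, 0.578, -0.409]
contact_force: [0.8, 1.6, 0.3]
gripper_width: 0.169
```

play_rows(
  motion=[
    [1, [0, 0, -0.01], 0],
    [1, [0, 0, -0.025], 0],
    [1, [0, 0, -0.035], 0],
    [1, [0, 0, -0.035], 0],
    [1, [0, 0, -0.035], 0],
  ],
)

```text
time: 6.75
tool_pos: [0.4719, 0.0556, 0.0675]
tool_rot: [0.578, 0.407, 0.579, -0.407]
contact_force: [0.4, -0.4, -0.4]
gripper_width: 0.171
```

```bash
python3 - <<'E'
from h import *
from scipy.optimize import least_squares
np.set_printoptions(precision=4,suppress=True)
s=state();print(s["tool_pos"],s["contact_force"])
for c in("side","top"):
    p,W=cloud(c)
    print(nets.landmark_of(c,"vial_mid")[:1],nets.landmark_of(c,"pocket")[:1])
    u,v=[int(t) for t in proj(c,[.475,.056,.04])[0]]
    cv2.imwrite(f"pics/g4_{c}.png",cv2.resize(p[max(0,v-50):v+50,max(0,u-66):u+66],None,fx=6,fy=6,interpolation=3)[:,:,::-1])
    q=sel(W,.44,.51,.03,.085,.043,.066);print(len(q))
    if len(q)>10:
        f=lambda a:np.hypot(q[:,0]-a[0],q[:,1]-a[1])-.0135
        print(least_squares(f,[.474,.056],loss="soft_l1",f_scale=.002).x, q.min(0),q.max(0))
    q=sel(W,.44,.51,.025,.09,.024,.032)
    if len(q)>10:
        f=lambda a:np.clip(abs(np.hypot(q[:,0]-a[0],q[:,1]-a[1])-.0195)-.004,0,None)
        print("ring",least_squares(f,[.474,.056]).x)
E
```

```text
[0.4719 0.0556 0.0675] [ 0.3865 -0.4092 -0.3811]
[{'at': [0.4709, 0.054, 0.0691], 'score': 0.47}] [{'at': [0.4714, 0.0561, 0.0289], 'score': 0.67}]
53
[0.4719 0.0561] [0.4728 0.0447 0.0445] [0.4863 0.0699 0.0659]
ring [0.4744 0.0566]
[] [{'at': [0.4757, 0.0536, 0.0294], 'score': 0.96}]
0
```

View pics/g4_side.png

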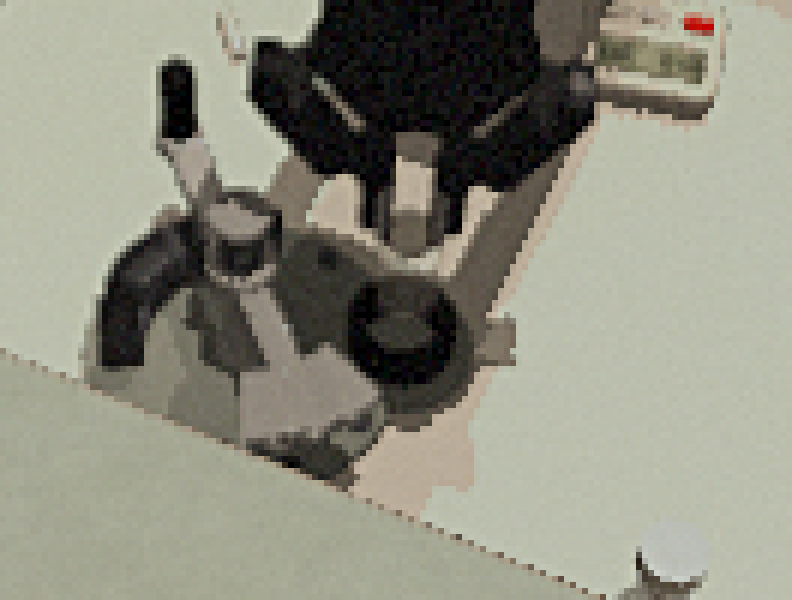

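play_rows(
  motion=[
    [1, [0.0015, 0, -0.005], 0],
    [1, [0.0015, 0, -0.012], 0],
    [1, [0.0015, 0, -0.018], 0],
    [1, [0.0015, 0, -0.022], 0],
    [1, [0.0015, 0, -0.022], 0],
  ],
)

```text
time: 7.55
tool_pos: [0.473, 0.0549, 0.0452]
tool_rot: [0.577, 0.407, 0.579, -0.408]
contact_force: [-0.1, -0.7, -0.1]
gripper_width: 0.172
```

play_rows(
  motion=[
    [1, [0, 0, -0.004], 0],
    [1, [0, 0, -0.008], 0],
    [1, [0, 0, -0.011], 0],
    [1, [0, 0, -0.011], 0],
    [1, [0, 0, -0.011], 0],
  ],
)

```text
time: 8.05
tool_pos: [0.4739, 0.0549, 0.0354]
tool_rot: [0.578, 0.407, 0.578, -0.407]
contact_force: [0.4, 0.5, 0.0]
gripper_width: 0.173
```

```bash
python3 - <<'E'
from h import *
np.set_printoptions(precision=4,suppress=True)
s=state();print(s["tool_pos"],s["contact_force"])
c="side"
p,W=cloud(c)
u,v=[int(t) for t in proj(c,[.475,.056,.04])[0]]
cv2.imwrite(f"pics/g5_{c}.png",cv2.resize(p[max(0,v-50):v+50,max(0,u-66):u+66],None,fx=6,fy=6,interpolation=3)[:,:,::-1])
E
```

```text
[0.4739 0.0549 0.0354] [0.3667 0.4854 0.0298]
```

View pics/g5_side.png

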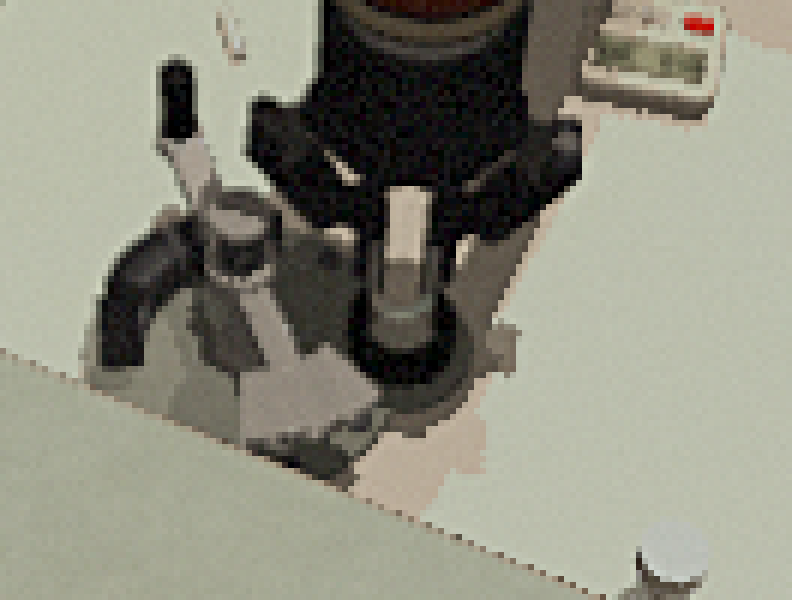

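play_rows(
  motion=[
    [1, [0, 0, -0.0015], 0],
    [1, [0, 0, -0.003], 0],
    [1, [0, 0, -0.003], 0],
    [1, [0, 0, -0.003], 0],
  ],
)

```text
time: 8.5
tool_pos: [0.4738, 0.0549, 0.0323]
tool_rot: [0.578, 0.407, 0.578, -0.407]
contact_force: [-1.1, 0.1, -1.1]
gripper_width: 0.174
```

play_rows(
  motion=[
    [0.5, [0, 0, 0], 0],
    [0.3, [0, 0, 0], 0],
    [0.1, [0, 0, 0], 0],
    [-0.1, [0, 0, 0], 0],
    [-0.1, [0, 0, 0], 0],
  ],
)

```text
time: 9.0
tool_pos: [0.473, 0.0577, 0.0327]
tool_rot: [0.576, 0.409, 0.58, -0.406]
contact_force: [-4.6, 13.2, 4.9]
gripper_width: 0.545
```

play_rows(
  motion=[
    [-0.1, [0, 0, 0.01], 0],
    [-0.1, [0, 0, 0.03], 0],
    [-0.1, [0, 0, 0.07], 0],
    [-0.1, [0, 0, 0.11], 0],
    [-0.1, [0, 0, 0.12], 0],
  ],
)

```text
time: 9.5
tool_pos: [0.4772, 0.0546, 0.1586]
tool_rot: [0.581, 0.409, 0.575, -0.406]
contact_force: [0.4, 1.2, 0.8]
gripper_width: 0.549
```

```bash
python3 - <<'E'
from h import *
from scipy.optimize import least_squares
np.set_printoptions(precision=4,suppress=True)
s=state();print(s["tool_pos"],s["contact_force"],s["gripper_width"])
c="side"
p,W=cloud(c)
print(nets.landmark_of(c,"vial_mid")[:1],nets.landmark_of(c,"grip")[:1])
u,v=[int(t) for t in proj(c,[.475,.056,.04])[0]]
cv2.imwrite(f"pics/g6_{c}.png",cv2.resize(p[max(0,v-50):v+50,max(0,u-66):u+66],None,fx=6,fy=6,interpolation=3)[:,:,::-1])
q=sel(W,.44,.51,.03,.085,.033,.046)
f=lambda a:np.hypot(q[:,0]-a[0],q[:,1]-a[1])-.0135
print(least_squares(f,[.474,.056],loss="soft_l1",f_scale=.002).x, q.min(0),q.max(0))
q=sel(W,.44,.51,.03,.085,.046,.07);print("cap",q.mean(0),np.percentile(q[:,2],[5,50,95]))
E
```

```text
[0.4772 0.0546 0.1586] [0.4166 1.1542 0.7758] 0.5488176575421468
[{'at': [0.4746, 0.0542, 0.0303], 'score': 0.69}] [{'at': [0.452, -0.0613, 0.1035], 'score': 0.78}]
[0.473  0.0553] [0.4631 0.0425 0.0338] [0.4881 0.0694 0.046 ]
cap [0.4764 0.0567 0.054 ] [0.0478 0.0549 0.057 ]
```

View pics/g6_side.png

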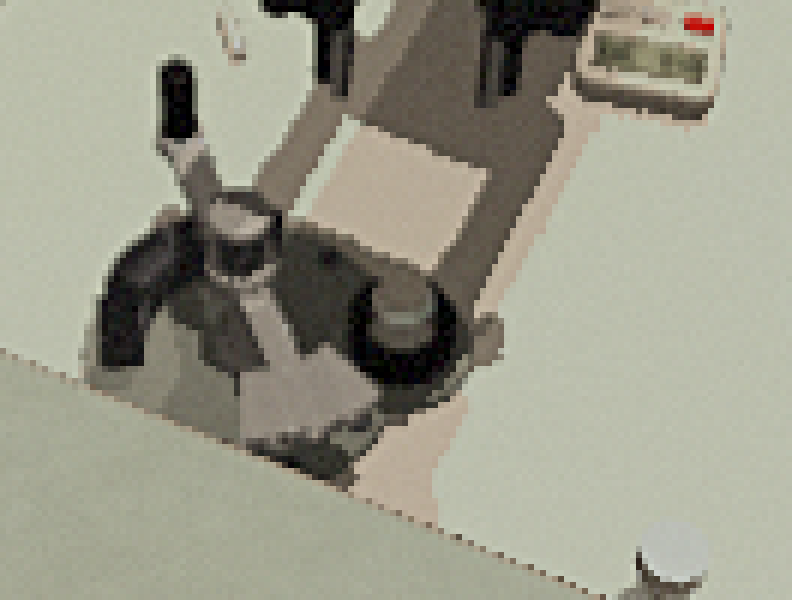

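```bash
python3 - <<'E'
from h import *
np.set_printoptions(precision=4,suppress=True)
s=state();print(s["joint_pos"],s["tool_pos"])
E
```

```text
[-0.0411 -0.2728  2.008  -0.0002  1.4047  1.1872] [0.4743 0.0547 0.153 ]
```

play_rows(
  motion=[
    [0.55, [-0.003, -0.02, 0], 0.1],
    [0.55, [-0.008, -0.05, 0], 0.2],
    [0.55, [-0.013, -0.08, 0], 0.3],
    [0.55, [-0.018, -0.105, 0], 0.4],
    [0.55, [-0.0195, -0.112, 0], 0.45],
  ],
)

```text
time: 10.15
tool_pos: [0.4524, -0.0587, 0.1495]
tool_rot: [0.653, 0.268, 0.656, -0.269]
contact_force: [-0.3, -0.2, 0.3]
gripper_width: 0.229
```

```bash
python3 - <<'E'
from h import *
from scipy.spatial.transform import Rotation as R
np.set_printoptions(precision=4,suppress=True)
c="side"
p,W=cloud(c)
s=state();print(s["joint_pos"],s["tool_pos"],s["gripper_width"],R.from_quat(s["tool_rot"][[1,2,3,0]]).as_matrix()[:,2])
u,v=[int(t) for t in proj(c,[.475,.0,.08])[0]]
cv2.imwrite(f"pics/h1_{c}.png",cv2.resize(p[max(0,v-50):v+50,max(0,u-66):u+66],None,fx=6,fy=6,interpolation=3)[:,:,::-1])
q=sel(W,.42,.49,-.09,-.03,.088,.125);print(len(q),q.mean(0),q.min(0),q.max(0))
q=sel(W,.5,.52,-.015,.005,.108,.115);print(len(q),q.mean(0))
E
```

```text
[-0.2918 -0.323   2.0533 -0.001   1.4159  0.4857] [ 0.4525 -0.0587  0.1496] 0.22026224665592944 [ 0.7128 -0.7014 -0.0036]
61 [ 0.4579 -0.0558  0.1047] [ 0.4473 -0.0641  0.0883] [ 0.4632 -0.0497  0.1162]
46 [ 0.5093 -0.0046  0.1099]
```

View pics/h1_side.png

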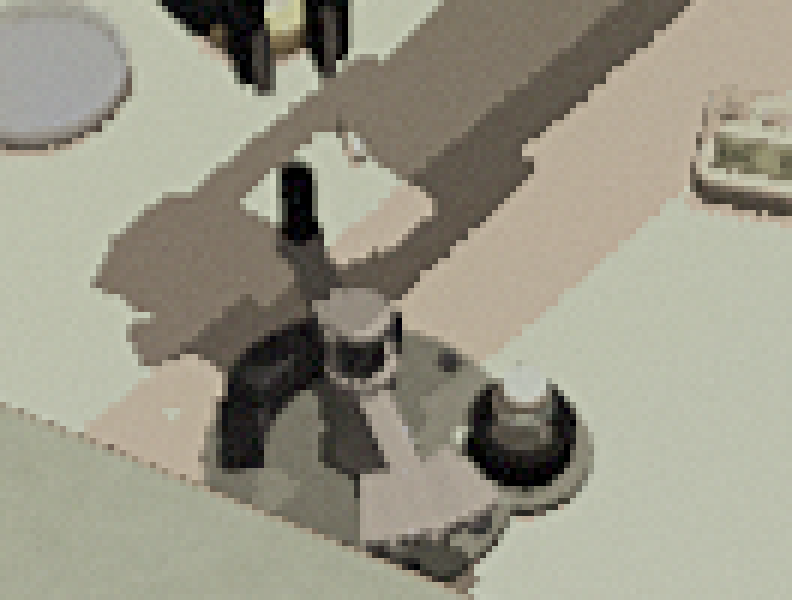

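play_rows(
  motion=[
    [0.45, [0.001, 0, 0], 0],
    [0.45, [0.001, 0, -0.015], 0],
    [0.45, [0.001, 0, -0.03], 0],
    [0.45, [0.001, 0, -0.03], 0],
    [0.45, [0.001, 0, -0.03], 0],
  ],
)

```text
time: 10.7
tool_pos: [0.4546, -0.0565, 0.121]
tool_rot: [0.653, 0.268, 0.655, -0.268]
contact_force: [-0.6, -0.8, 0.1]
gripper_width: 0.272
```

```bash
python3 - <<'E'
from h import *
np.set_printoptions(precision=4,suppress=True)
c="side"
p,W=cloud(c)
s=state();print(s["tool_pos"],s["gripper_width"],s["contact_force"])
u,v=[int(t) for t in proj(c,[.455,-.057,.11])[0]]
cv2.imwrite(f"pics/h2_{c}.png",cv2.resize(p[max(0,v-35):v+35,max(0,u-45):u+45],None,fx=8,fy=8,interpolation=3)[:,:,::-1])
E
```

```text
[ 0.4552 -0.0567  0.1219] 0.27682226894506856 [ 0.9992 -0.0849 -0.275 ]
```

View pics/h2_side.png

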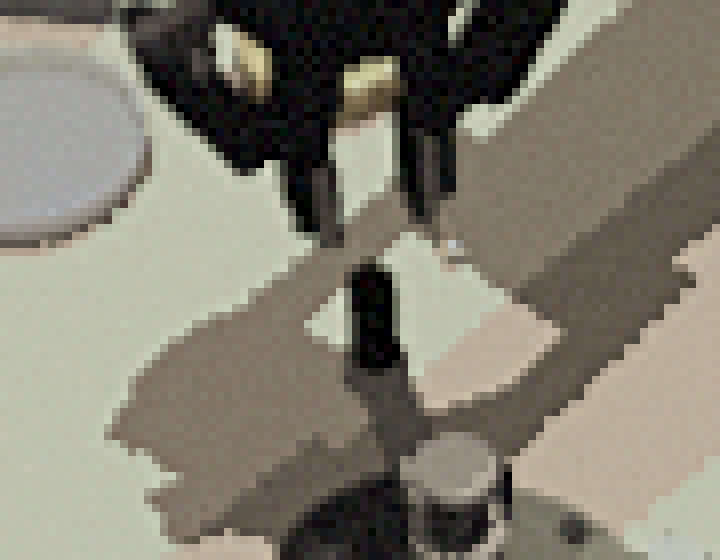

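play_rows(
  motion=[
    [0.45, [0, 0, -0.01], 0],
    [0.45, [0, 0, -0.02], 0],
    [0.45, [0, 0, -0.031], 0],
    [0.45, [0, 0, -0.031], 0],
    [0.45, [0, 0, -0.031], 0],
  ],
)

```text
time: 11.25
tool_pos: [0.455, -0.057, 0.0908]
tool_rot: [0.654, 0.268, 0.655, -0.268]
contact_force: [0.8, -0.3, -0.9]
gripper_width: 0.274
```

```bash
cat > arc.py <<'E'
import sys,math,numpy as np
P=np.array([.5075,-.0035]);r=.075;phi0=math.radians(-134.3)
# offset: TCP lags/leads grip by off along tangent
def pos(a,off=0):
    f=phi0+a; return P+r*np.array([math.cos(f),math.sin(f)])+off*np.array([-math.sin(f),math.cos(f)])
if __name__=="__main__":
    a0=float(sys.argv[1]);da=float(sys.argv[2]);n=int(sys.argv[3])
    for k in range(n+1):
        d=pos(a0+k*da)-pos(a0);print(k,round(a0+k*da,3),"d",np.round(d,4),"turn",round(k*da,3),"abs",pos(a0+k*da).round(4))
E
python3 - <<'E'
from h import *
np.set_printoptions(precision=4,suppress=True)
c="side"
p,W=cloud(c)
s=state();print(s["tool_pos"],s["gripper_width"],s["contact_force"])
u,v=[int(t) for t in proj(c,[.455,-.057,.11])[0]]
cv2.imwrite(f"pics/h3_{c}.png",cv2.resize(p[max(0,v-35):v+35,max(0,u-45):u+45],None,fx=8,fy=8,interpolation=3)[:,:,::-1])
q=sel(W,.5,.6,.02,.09,.06,.09);print(len(q),np.median(q,0))
p,W=cloud("top");q=sel(W,.5,.6,.02,.09,.06,.09);print(len(q),np.median(q,0))
cv2.imwrite("pics/h3_top.png",p[:,:,::-1])
E
python3 arc.py 0 0.1 15
```

```text
[ 0.4554 -0.0571  0.0913] 0.27610299721588255 [-0.5768 -0.2212 -0.0451]
315 [0.5511 0.0434 0.0733]
231 [0.549  0.0409 0.0737]
0 0.0 d [0. 0.] turn 0.0 abs [ 0.4551 -0.0572]
1 0.1 d [ 0.0056 -0.005 ] turn 0.1 abs [ 0.4607 -0.0621]
2 0.2 d [ 0.0117 -0.0093] turn 0.2 abs [ 0.4668 -0.0665]
3 0.3 d [ 0.0182 -0.0131] turn 0.3 abs [ 0.4733 -0.0703]
4 0.4 d [ 0.025  -0.0162] turn 0.4 abs [ 0.4802 -0.0733]
5 0.5 d [ 0.0321 -0.0185] turn 0.5 abs [ 0.4873 -0.0757]
6 0.6 d [ 0.0395 -0.0202] turn 0.6 abs [ 0.4946 -0.0774]
7 0.7 d [ 0.0469 -0.0211] turn 0.7 abs [ 0.502  -0.0783]
8 0.8 d [ 0.0544 -0.0213] turn 0.8 abs [ 0.5095 -0.0785]
9 0.9 d [ 0.0619 -0.0207] turn 0.9 abs [ 0.517  -0.0779]
10 1.0 d [ 0.0692 -0.0194] turn 1.0 abs [ 0.5244 -0.0766]
11 1.1 d [ 0.0765 -0.0174] turn 1.1 abs [ 0.5316 -0.0745]
12 1.2 d [ 0.0834 -0.0146] turn 1.2 abs [ 0.5385 -0.0718]
13 1.3 d [ 0.0901 -0.0112] turn 1.3 abs [ 0.5452 -0.0683]
14 1.4 d [ 0.0964 -0.0071] turn 1.4 abs [ 0.5515 -0.0642]
15 1.5 d [ 0.1022 -0.0024] turn 1.5 abs [ 0.5573 -0.0595]
```

View pics/h3_side.png

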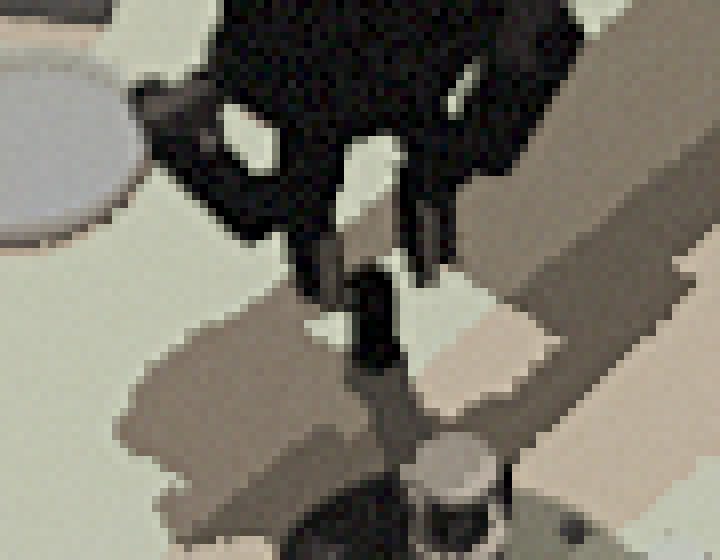

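View pics/h3_top.png

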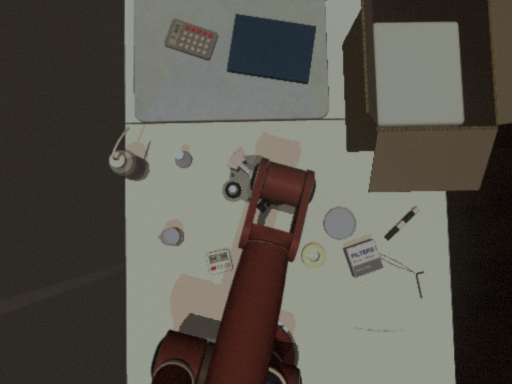

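play_rows(
  motion=[
    [0.45, [0.0033, -0.0031, 0], 0.06],
    [0.45, [0.0068, -0.0059, 0], 0.12],
    [0.45, [0.0104, -0.0085, 0], 0.18],
    [0.45, [0.0143, -0.0109, 0], 0.24],
    [0.45, [0.0182, -0.0131, 0], 0.3],
  ],
)

```text
time: 11.85
tool_pos: [0.4728, -0.0693, 0.0917]
tool_rot: [0.686, 0.167, 0.688, -0.166]
contact_force: [-4.4, 2.6, 3.0]
gripper_width: 0.275
```

```bash
cat >look.py <<'E'
from h import *
import sys
np.set_printoptions(precision=4,suppress=True)
P=np.array([.5075,-.0035])
s=state();f=s["contact_force"];t=s["tool_pos"];a=np.arctan2(t[1]-P[1],t[0]-P[0])
print("t",s["time"],"tcp",t,"ang",round(a+2.344,3),"r",round(np.hypot(*(t[:2]-P)),4),"Ft",round(-f[0]*np.sin(a)+f[1]*np.cos(a),2),"Fr",round(f[0]*np.cos(a)+f[1]*np.sin(a),2),"Fz",round(f[2],2))
for c in sys.argv[2:]:
    p,W=cloud(c)
    d=W[...,:2]-P;R=np.hypot(d[...,0],d[...,1]);A=np.arctan2(d[...,1],d[...,0])
    m=(R>.056)&(R<.081)&(A>.2)&(A<2.9)&(W[...,2]>.0625)&(W[...,2]<.095)
    if m.sum()>5:
        aa=A[m];z=W[...,2][m]
        print(c,"keeper n",m.sum(),"z",np.median(z).round(4),np.mean(z).round(4),"ang mid",((np.percentile(aa,3)+np.percentile(aa,97))/2-.797).round(3),"mean",(aa.mean()-.797).round(3),aa.min().round(2),aa.max().round(2))
    u,v=[int(t) for t in proj(c,[.5,-.01,.09])[0]]
    cv2.imwrite(f"pics/{sys.argv[1]}_{c}.png",cv2.resize(p[max(0,v-50):v+50,max(0,u-66):u+66],None,fx=6,fy=6,interpolation=3)[:,:,::-1])
E
python3 look.py k1 side top; python3 arc.py 0.3 0.06 5
```

```text
t 11.85 tcp [ 0.4728 -0.0693  0.0917] ang 0.288 r 0.0744 Ft -5.12 Fr -0.27 Fz 3.02
side keeper n 218 z 0.0737 0.0733 ang mid 0.238 mean 0.232 0.68 1.42
top keeper n 163 z 0.0744 0.0743 ang mid 0.27 mean 0.267 0.7 1.42
0 0.3 d [0. 0.] turn 0.0 abs [ 0.4733 -0.0703]
1 0.36 d [ 0.0041 -0.0019] turn 0.06 abs [ 0.4774 -0.0722]
2 0.42 d [ 0.0082 -0.0036] turn 0.12 abs [ 0.4816 -0.0739]
3 0.48 d [ 0.0125 -0.005 ] turn 0.18 abs [ 0.4858 -0.0753]
4 0.54 d [ 0.0168 -0.0062] turn 0.24 abs [ 0.4902 -0.0765]
5 0.6 d [ 0.0213 -0.0071] turn 0.3 abs [ 0.4946 -0.0774]
```

View pics/k1_side.png

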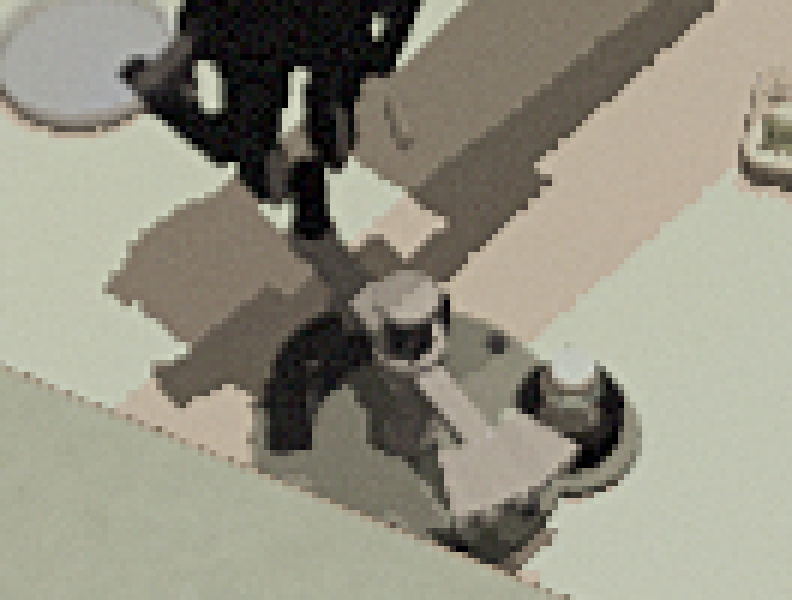

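play_rows(
  motion=[
    [0.45, [0.0041, -0.0019, 0], 0.06],
    [0.45, [0.0082, -0.0036, 0], 0.12],
    [0.45, [0.0125, -0.005, 0], 0.18],
    [0.45, [0.0168, -0.0062, 0], 0.24],
    [0.45, [0.0213, -0.0071, 0], 0.3],
  ],
)

```text
time: 12.45
tool_pos: [0.4934, -0.0769, 0.0917]
tool_rot: [0.703, 0.063, 0.706, -0.062]
contact_force: [-6.6, -1.2, 2.2]
gripper_width: 0.278
```

```bash
python3 look.py k2 side top; python3 arc.py 0.6 0.04 5
```

```text
t 12.45 tcp [ 0.4934 -0.0769  0.0917] ang 0.583 r 0.0747 Ft -6.26 Fr 2.43 Fz 2.18
side keeper n 205 z 0.0772 0.0769 ang mid 0.54 mean 0.519 0.98 1.73
top keeper n 164 z 0.0782 0.0781 ang mid 0.575 mean 0.573 1.01 1.72
0 0.6 d [0. 0.] turn 0.0 abs [ 0.4946 -0.0774]
1 0.64 d [ 0.003  -0.0005] turn 0.04 abs [ 0.4975 -0.0778]
2 0.68 d [ 0.0059 -0.0008] turn 0.08 abs [ 0.5005 -0.0782]
3 0.72 d [ 0.0089 -0.001 ] turn 0.12 abs [ 0.5035 -0.0784]
4 0.76 d [ 0.0119 -0.0011] turn 0.16 abs [ 0.5065 -0.0785]
5 0.8 d [ 0.0149 -0.0011] turn 0.2 abs [ 0.5095 -0.0785]
```

play_rows(
  motion=[
    [0.45, [0.003, -0.0005, 0], 0.04],
    [0.45, [0.0059, -0.0008, 0], 0.08],
    [0.45, [0.0089, -0.001, 0], 0.12],
    [0.45, [0.0119, -0.0011, 0], 0.16],
    [0.45, [0.0149, -0.0011, 0], 0.2],
  ],
)

```text
time: 13.05
tool_pos: [0.5089, -0.0786, 0.0917]
tool_rot: [0.706, -0.008, 0.708, 0.007]
contact_force: [-6.3, 0.7, 3.8]
gripper_width: 0.274
```

```bash
python3 look.py k3 side top; python3 arc.py 0.8 0.02 8
```

```text
t 13.05 tcp [ 0.5089 -0.0786  0.0917] ang 0.791 r 0.0751 Ft -6.29 Fr -0.78 Fz 3.83
side keeper n 199 z 0.0796 0.0793 ang mid 0.747 mean 0.729 1.19 1.93
top keeper n 168 z 0.0804 0.0802 ang mid 0.764 mean 0.765 1.2 1.91
0 0.8 d [0. 0.] turn 0.0 abs [ 0.5095 -0.0785]
1 0.82 d [0.0015 0.0001] turn 0.02 abs [ 0.511  -0.0784]
2 0.84 d [0.003  0.0001] turn 0.04 abs [ 0.5125 -0.0783]
3 0.86 d [0.0045 0.0003] turn 0.06 abs [ 0.514  -0.0782]
4 0.88 d [0.006  0.0004] turn 0.08 abs [ 0.5155 -0.0781]
5 0.9 d [0.0075 0.0006] turn 0.1 abs [ 0.517  -0.0779]
6 0.92 d [0.009  0.0008] turn 0.12 abs [ 0.5185 -0.0777]
7 0.94 d [0.0104 0.001 ] turn 0.14 abs [ 0.52   -0.0775]
8 0.96 d [0.0119 0.0013] turn 0.16 abs [ 0.5214 -0.0772]
```

View pics/k3_side.png

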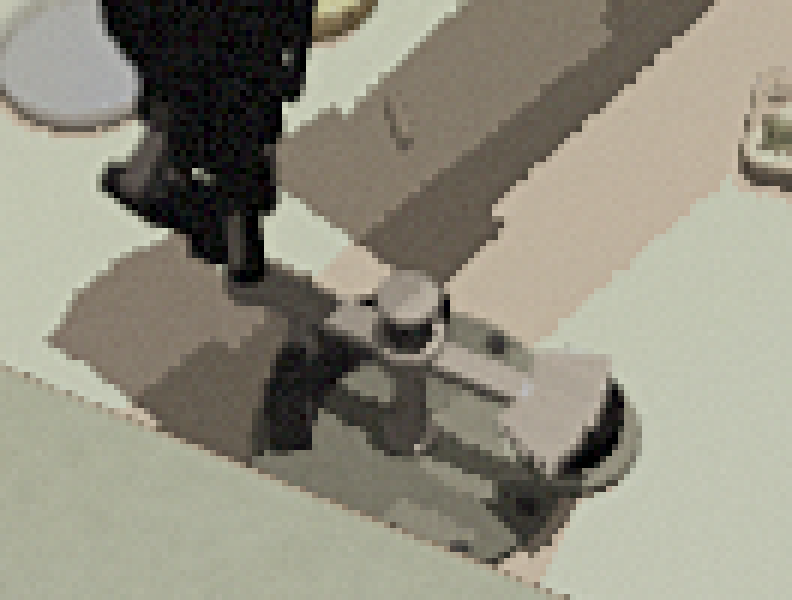

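```bash
python3 - <<'E'
from h import *
P=np.array([.5075,-.0035])
W=np.load("W_top.npy")
d=W[...,:2]-P;R=np.hypot(d[...,0],d[...,1]);A=np.arctan2(d[...,1],d[...,0])
T=A+2.344+.096
for t in np.arange(0,2.2,.06):
    m=(R>.045)&(R<.059)&(T>=t)&(T<t+.06)
    print(round(t,2),m.sum(),np.sort(W[...,2][m]*1000).round(0))
E
```

```text
0.0 7 [71. 73. 74. 75. 75. 75. 76.]
0.06 5 [71. 72. 73. 73. 74.]
0.12 6 [70. 72. 72. 73. 75. 78.]
0.18 4 [70. 73. 73. 76.]
0.24 2 [67. 69.]
0.3 4 [33. 34. 36. 37.]
0.36 5 [33. 35. 35. 36. 39.]
0.42 5 [32. 32. 33. 33. 34.]
0.48 7 [34. 34. 34. 35. 36. 37. 41.]
0.54 5 [32. 33. 34. 35. 37.]
0.6 5 [33. 34. 35. 38. 39.]
0.66 6 [33. 36. 36. 37. 39. 40.]
0.72 6 [31. 37. 37. 37. 38. 39.]
0.78 3 [37. 38. 41.]
0.84 8 [33. 34. 34. 36. 37. 41. 41. 45.]
0.9 5 [40. 40. 41. 42. 43.]
0.96 4 [39. 41. 42. 45.]
1.02 5 [35. 37. 39. 40. 41.]
1.08 3 [23. 28. 29.]
1.14 5 [24. 25. 26. 27. 29.]
1.2 6 [25. 25. 26. 26. 27. 32.]
1.26 4 [21. 23. 27. 29.]
1.32 10 [26. 27. 28. 37. 41. 50. 51. 52. 54. 55.]
1.38 5 [50. 51. 53. 53. 56.]
1.44 3 [48. 52. 53.]
1.5 4 [ 7.  8.  9. 10.]
1.56 3 [ 6. 11. 11.]
1.62 6 [ 3.  7.  8.  9. 10. 10.]
1.68 5 [ 4.  8.  8.  9. 10.]
1.74 5 [ 5.  7.  9.  9. 10.]
1.8 6 [ 2.  3.  6.  8.  8. 10.]
1.86 4 [ 6.  9. 10. 12.]
1.92 7 [ 5.  6.  7.  9.  9.  9. 10.]
1.98 4 [ 6.  8.  8. 11.]
2.04 6 [ 6.  6.  9.  9.  9. 11.]
2.1 6 [ 6.  7.  7.  7.  7. 14.]
2.16 3 [ 5.  8. 11.]
```

play_rows(
  motion=[
    [0.45, [0.003, 0.0001, 0], 0.04],
    [0.45, [0.006, 0.0004, 0], 0.08],
    [0.45, [0.009, 0.0008, 0], 0.12],
    [0.45, [0.0119, 0.0013, 0], 0.16],
    [0.45, [0.0119, 0.0013, 0], 0.16],
  ],
)

```text
time: 13.65
tool_pos: [0.5221, -0.0773, 0.0918]
tool_rot: [0.705, -0.064, 0.704, 0.063]
contact_force: [-1.4, 0.6, 0.1]
gripper_width: 0.279
```

```bash
python3 look.py k4 side top; python3 arc.py 0.96 0.01 20
```

```text
t 13.65 tcp [ 0.5221 -0.0773  0.0918] ang 0.968 r 0.0752 Ft -1.29 Fr -0.91 Fz 0.06
side keeper n 198 z 0.0812 0.0808 ang mid 0.936 mean 0.903 1.36 2.11
top keeper n 167 z 0.0816 0.0815 ang mid 0.941 mean 0.939 1.37 2.09
0 0.96 d [0. 0.] turn 0.0 abs [ 0.5214 -0.0772]
1 0.97 d [0.0007 0.0001] turn 0.01 abs [ 0.5222 -0.0771]
2 0.98 d [0.0015 0.0003] turn 0.02 abs [ 0.5229 -0.0769]
3 0.99 d [0.0022 0.0005] turn 0.03 abs [ 0.5236 -0.0767]
4 1.0 d [0.0029 0.0006] turn 0.04 abs [ 0.5244 -0.0766]
5 1.01 d [0.0037 0.0008] turn 0.05 abs [ 0.5251 -0.0764]
6 1.02 d [0.0044 0.001 ] turn 0.06 abs [ 0.5258 -0.0762]
7 1.03 d [0.0051 0.0012] turn 0.07 abs [ 0.5266 -0.076 ]
8 1.04 d [0.0058 0.0013] turn 0.08 abs [ 0.5273 -0.0758]
9 1.05 d [0.0066 0.0016] turn 0.09 abs [ 0.528  -0.0756]
10 1.06 d [0.0073 0.0018] turn 0.1 abs [ 0.5287 -0.0754]
11 1.07 d [0.008 0.002] turn 0.11 abs [ 0.5294 -0.0752]
12 1.08 d [0.0087 0.0022] turn 0.12 abs [ 0.5302 -0.075 ]
13 1.09 d [0.0094 0.0024] turn 0.13 abs [ 0.5309 -0.0748]
14 1.1 d [0.0101 0.0027] turn 0.14 abs [ 0.5316 -0.0745]
15 1.11 d [0.0109 0.0029] turn 0.15 abs [ 0.5323 -0.0743]
16 1.12 d [0.0116 0.0032] turn 0.16 abs [ 0.533 -0.074]
17 1.13 d [0.0123 0.0034] turn 0.17 abs [ 0.5337 -0.0738]
18 1.14 d [0.013  0.0037] turn 0.18 abs [ 0.5344 -0.0735]
19 1.15 d [0.0137 0.004 ] turn 0.19 abs [ 0.5351 -0.0732]
20 1.16 d [0.0144 0.0042] turn 0.2 abs [ 0.5358 -0.073 ]
```

play_rows(
  motion=[
    [0.45, [0.0007, 0.0001, 0], 0.01],
    [0.45, [0.0015, 0.0003, 0], 0.02],
    [0.45, [0.0022, 0.0005, 0], 0.03],
    [0.45, [0.0029, 0.0006, 0], 0.04],
  ],
)

```text
time: 14.15
tool_pos: [0.5248, -0.0766, 0.0914]
tool_rot: [0.703, -0.079, 0.703, 0.078]
contact_force: [-1.6, -0.8, 1.2]
gripper_width: 0.275
```

```bash
python3 look.py k5 side top; python3 arc.py 1.0 0.01 5
```

```text
t 14.15 tcp [ 0.5248 -0.0766  0.0914] ang 1.005 r 0.0751 Ft -1.71 Fr 0.39 Fz 1.22
side keeper n 194 z 0.0809 0.0805 ang mid 0.969 mean 0.943 1.41 2.16
top keeper n 168 z 0.0809 0.081 ang mid 0.976 mean 0.977 1.41 2.14
0 1.0 d [0. 0.] turn 0.0 abs [ 0.5244 -0.0766]
1 1.01 d [0.0007 0.0002] turn 0.01 abs [ 0.5251 -0.0764]
2 1.02 d [0.0015 0.0004] turn 0.02 abs [ 0.5258 -0.0762]
3 1.03 d [0.0022 0.0005] turn 0.03 abs [ 0.5266 -0.076 ]
4 1.04 d [0.0029 0.0007] turn 0.04 abs [ 0.5273 -0.0758]
5 1.05 d [0.0036 0.0009] turn 0.05 abs [ 0.528  -0.0756]
```

play_rows(
  motion=[
    [0.45, [0.0007, 0.0002, 0], 0.01],
    [0.45, [0.0015, 0.0004, 0], 0.02],
    [0.45, [0.0022, 0.0005, 0], 0.03],
  ],
)

```text
time: 14.55
tool_pos: [0.5269, -0.0759, 0.0914]
tool_rot: [0.702, -0.089, 0.701, 0.089]
contact_force: [0.2, 0.1, -0.0]
gripper_width: 0.273
```

```bash
python3 look.py k6 side top; python3 arc.py 1.03 0.01 5
```

```text
t 14.55 tcp [ 0.5269 -0.0759  0.0914] ang 1.035 r 0.075 Ft 0.23 Fr -0.09 Fz -0.02
side keeper n 181 z 0.0677 0.0676 ang mid 1.098 mean 1.079 1.52 2.27
top keeper n 160 z 0.0676 0.0679 ang mid 1.1 mean 1.103 1.55 2.25
0 1.03 d [0. 0.] turn 0.0 abs [ 0.5266 -0.076 ]
1 1.04 d [0.0007 0.0002] turn 0.01 abs [ 0.5273 -0.0758]
2 1.05 d [0.0014 0.0004] turn 0.02 abs [ 0.528  -0.0756]
3 1.06 d [0.0022 0.0006] turn 0.03 abs [ 0.5287 -0.0754]
4 1.07 d [0.0029 0.0008] turn 0.04 abs [ 0.5294 -0.0752]
5 1.08 d [0.0036 0.001 ] turn 0.05 abs [ 0.5302 -0.075 ]
```

play_rows(
  motion=[
    [0.45, [0, 0, 0.01], 0],
    [0.45, [0, 0, 0.02], 0],
    [0.45, [0, 0, 0.035], 0],
    [0.45, [0, 0, 0.06], 0],
    [0.45, [0, 0, 0.09], 0],
  ],
)

```text
time: 15.15
tool_pos: [0.5263, -0.0759, 0.1827]
tool_rot: [0.701, -0.089, 0.702, 0.089]
contact_force: [1.1, -0.9, 0.7]
gripper_width: 0.273
```

play_rows(
  motion=[
    [0.45, [-0.03, -0.01, 0.02], 0],
    [0.45, [-0.06, -0.02, 0.04], 0],
    [0.45, [-0.09, -0.02, 0.04], 0],
    [0.45, [-0.1, -0.02, 0.04], 0],
    [0.45, [-0.1, -0.02, 0.04], 0],
  ],
)

```text
time: 15.65
tool_pos: [0.4265, -0.0961, 0.2224]
tool_rot: [0.702, -0.089, 0.701, 0.088]
contact_force: [0.3, 0.3, -0.5]
gripper_width: 0.276
```

```bash
python3 look.py k7 side top; python3 - <<'E'
from h import *
np.set_printoptions(precision=4,suppress=True)
for c in("side","top"):
    cams.grab_frame(c)
    for t in["vial_mid","keeper","grip","beaker","petri_dish","flask"]:
        r=nets.landmark_of(c,t);print(c,t,[(np.round(q["at"],4),round(q["score"],2)) for q in r[:1]])
E
```

```text
t 15.65 tcp [ 0.4265 -0.0961  0.2224] ang 0.055 r 0.123 Ft 0.09 Fr -0.43 Fz -0.52
side keeper n 182 z 0.0675 0.0675 ang mid 1.097 mean 1.079 1.53 2.26
top keeper n 158 z 0.0679 0.068 ang mid 1.099 mean 1.103 1.55 2.25
side vial_mid []
side keeper [(array([0.4884, 0.0592, 0.0599]), 0.71)]
side grip [(array([ 0.5296, -0.0772,  0.0965]), 0.93)]
side beaker [(array([0.3476, 0.2404, 0.0014]), 0.97)]
side petri_dish [(array([0.5682, 0.2005, 0.0042]), 0.7)]
side flask [(array([0.569 , 0.1972, 0.0045]), 0.46)]
top vial_mid [(array([ 0.5074, -0.0047,  0.1103]), 0.48)]
top keeper [(array([0.4806, 0.0639, 0.0596]), 0.84)]
top grip [(array([ 0.5308, -0.0778,  0.0982]), 0.81)]
top beaker [(array([0.3484, 0.2392, 0.0045]), 0.59)]
top petri_dish [(array([ 0.368 , -0.2483, -0.0023]), 0.84)]
top flask [(array([0.5657, 0.1985, 0.0019]), 0.74)]
```

View pics/k7_side.png

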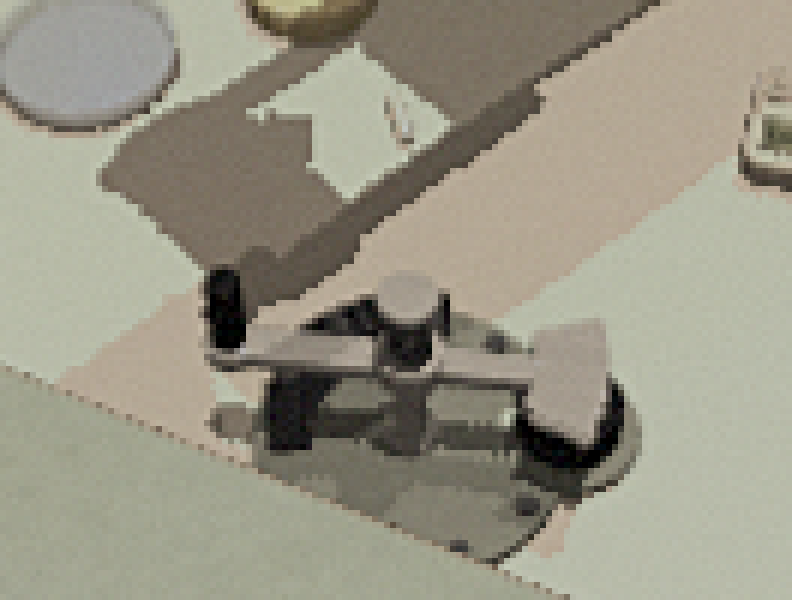

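```bash
python3 -c "
from plant import workorder
print(workorder.job_done())"
```

```text
the job is handed in; nothing more can be done
None
```

I stood the vial in the pocket and turned the handle counterclockwise, up its cam and down into the low notch. I then let go and handed the job in at about 16 s of the 72 s allowed.

- **Vial:** Before the handle was turned, the cap top measured about 55–57 mm above the bench (56 mm when seated). The vial's axis was within about 2 mm of the pocket's centre. The keeper now hides it, so I could not measure it again. In the last check the side camera's network found no vial, and the top camera's pointed at the post.
- **Handle:** I pushed it with half-open fingers round the grip. The force at the last reading of each move was at most about 7 N, and about 2 N just before the drop. The handle rode up about 8 mm, then fell in at a turn of about 1.1–1.2, and I stopped at once without pushing towards the end wall. The keeper's top went from 81 mm to 68 mm in both cameras, which puts the lift at about −6 mm. It stayed there after I let go.
- **Keeper:** The networks put its centre roughly 10–14 mm from the pocket's centre (limit 28 mm), and by its height it sits about 3–4 mm above the cap.
- **Bystanders:** The beaker, petri dish and flask were all within about 5 mm of their starting positions. The side camera's network once placed the petri dish where the flask stands, but the top camera found it where it belongs.
- **Finger contact:** When the fingers opened after placing the vial, I read a brief side force of about 14 N. A finger probably touched part of the holder. The vial and handle showed no change in the pictures afterwards.

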